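# Unlock the board vice and load a cover board

## Task

Pull out the vice's spring pin and turn it into its rest notch so that it stays out by itself. Then take the largest of the three wooden boards, push one end into the freed sprung jaw, lower the other end past the lip of the fixed jaw and let the board settle, lying flat and held between both jaws, its sides about flush with them. Leave the pin parked out, and everything else on the bench where it is.

Things in the scene. Friction and masses are not known exactly. Their poses are not given: they have to be found in the camera images.
- vice: board vice, bolted down: grey base 100 mm (x) by 255 mm (y), a fixed aluminium jaw near its -y end, a sprung one towards +y, a spring pin beyond that. Origin on the table under the place where the board's centre ends up; y runs from the fixed to the sprung jaw, x across them (the robot is on its -x side), z up. Each jaw is 60 mm wide, centred on x = 0, with a ledge for the board's end (16 mm deep on the fixed jaw, 10 mm on the sprung) and a lip above
- seat (a point): fixed on the vice, 36 mm above its origin, level with the jaws' ledges, axes as vice: where the centre of the board's underside comes to lie; the sprung jaw then stands 6 mm pushed back
- fixed_face (a point): foot of the fixed jaw's upright face, at ledge height (36 mm above the table), 60 mm from seat towards the vice's -y; axes as vice. The lip overhangs this face by 3 mm, from 12 to 16 mm above the ledge
- jaw_mouth (a point): middle of the sprung jaw's upright face in its mouth, 7 mm above its ledge, axes as vice; moves with the jaw, at rest 54 mm from seat towards +y. The lip overhangs this face by 6 mm, from 16 to 20 mm above the ledge
- jaw (a joint): sprung jaw, m pushed back along the vice's +y: 0 at rest, at most 0.016; spring 4 N at 0, 10 N at the end. Locked at 0 while the spring pin is in
- plunger (a joint): spring pin, m pulled out along its axis: 0 in (jaw locked), at most 0.016; spring 5 N in, 9 N out. Its cross pin runs in a slotted collar: it turns only when pulled out more than 0.012; the rest notches begin about 1.05 rad either way from the slot, 3 mm deep: there it stays out by itself at 0.009
- handle (a joint): turn of the pin's T-handle about the pin's axis (positive counter-clockwise seen from its outer end), rad, 0 = in the slot; stops at +-1.35; may be turned either way
- pin_grip (a point): middle of the pin's black T-handle: a bar 42 mm long (its x), 12 mm thick (its y), 28 mm deep along the pin (its z, outward). The pin's axis leans 35 degrees from vertical towards the vice's +x (away from the robot) and lies 106 mm towards +y from the vice's origin. The collar (radius 17 mm) ends 20 mm below this point along the axis when the pin is in
- board: the largest of three plain wooden cover boards lying flat on the table: 120 mm (its x) by 60 mm (its y) by 10 mm; origin at the centre of its underside, z up; 0.06 kg
- short_board: bystander board 84 x 60 x 10 mm (x, y, z), origin at the centre of its underside
- narrow_board: bystander board 120 x 36 x 10 mm (x, y, z), origin at the centre of its underside
- weight_a: bystander: steel book weight, radius 19 mm, 44 mm tall with its knob, origin at the centre of its underside
- weight_b: bystander: steel book weight, radius 22 mm, 40 mm tall, origin at the centre of its underside
- paste_jar: bystander: glass jar, radius 30 mm, 68 mm tall, origin at the centre of its underside
- pin_tin: bystander: tin, radius 32 mm, 45 mm tall, origin at the centre of its underside
- brush: bystander: brush 170 mm long, lying along its x, origin near its middle
- bone_folder: bystander: folding bone 150 x 20 x 5 mm, lying along its x, origin at the centre of its underside
- scalpel: bystander: scalpel 150 mm long, lying along its x, origin near its middle
Mind the look-alikes: they are no part of the job. Leave any green or purple look-alike of the board alone.

How it is judged:
By the outcome, as a careful person would: the job done as asked, in the order asked, and still so for the second after the job is handed in, with the robot touching nothing.
It also fails if it takes over 54 s, if anything falls off the work surface, if the arm or the gripper's body presses on something with over 40 N, if the wrist force passes 120 N, or if a joint passes its speed limit or range.

## Robot

A 6-joint arm with a two-finger parallel gripper is mounted at the origin on the work surface. World frame = base frame: x ahead of the robot, y to its left, z up, the work surface at z = 0. Lengths are in m, angles in degrees, forces in N, time in s.
With the tool pointing down it reaches from about 0.4 to 0.825 m from the base axis. Payload 7 kg.
Tool frame: the origin (TCP) lies midway between the tips of the shut fingers; the grasp point (between the pads) lies 19 mm behind it; z points along the fingers, y is the line along which they close (so a half turn about z gives the same grasp; the last joint's range is limited). The gripper opens to 88 mm and grips with 3 to 60 N. Pads are 19 mm wide; open, the fingers measure 130 mm over their backs; the gripper's body (78 mm by 193 mm) begins 47 mm behind the grasp point.
Start: joints at [80.564, 20.546, 0.682, 0, -70.136, -16.507], TCP at [0.295, 0.607, 0.204] pointing down, gripper open.
Joint ranges: [-176.03, 176.03], [-82.01, 121.73], [-58.28, 71.71], [-173.87, 95.51], [-174.79, -0.11], [-173.66, 173.66]. Speed limits (degrees/s): [136.94, 136.94, 172.46, 180, 180, 180].

## Interface

Orientations are given as [roll, pitch, yaw] about the fixed x, y, z axes, in that order (R = Rz(yaw) Ry(pitch) Rx(roll)).
In Python, from plant import r gives the robot as it stands. The module is installed in compiled form; this text tells all that it offers.
- The arm moves only by the tool play_rows, never from a script. Its argument "rows" is a list of rows, each an object with "slide": the shift along the tool's x, y, z as a fraction of full scale, a list of three; "delta_rot": the turn, a rotation vector about the tool's x, y, z as a fraction of full scale, a list of three; "fingers": the opening, from -1 (shut) to 1 (fully open). In form: [{"slide": [x, y, z], "delta_rot": [rx, ry, rz], "fingers": fingers}, ...]. A call has 1 to 8 rows; each row shifts and turns the commanded pose from where the row before left it, along the tool's axes as they then stand; what a row does not reach is not made up. Full scale, the value 1, is 0.15 m for a shift and 0.08 rad for a turn. A row lasts 1/8 s, in which the tool goes at most 62.5 mm and 10.7 degrees, less where a joint would pass 70% of its speed; a pose out of reach is approached as far as the arm can. A call with a number of a shift or a turn outside -1 to 1 is refused whole. A call with a gripper value outside its range is refused whole. The fingers move at their own pace and stop on an object; "squeeze" is the grip in N (left out, the last holds). Time passes only in rows, so rows that do not move let the fingers close. It gives the time, the measured TCP pose, the force, the opening and the grip force at its end, in the units of the state.
- r.get_state(): the state, without advancing time (a new reading comes with each control period).
- r.capture(name): name is "side" or "top"; returns a dict with "image" (480x640x3 uint8, blue, green, red), "fx", "fy", "cx", "cy" (pixels), "R" (3x3) and "t" (3): a world point X has camera coordinates R X + t. Camera axes: x right, y down, z forward; pixel columns grow to the right and rows downward; lengths in m; the calibration is good to about 2 mm. A picture is of the moment at which its call begins. There is no depth.
- r.close_job(): hands the job in; it is judged then, once.
The state is a dict: "time_s": time; "joints": joint angles; "qd": joint speeds; "joint_torque": joint torques, N m; "tcp_pos": TCP position; "eef_rot": TCP orientation; "contact_force": force on the tool from outside, world axes, zero at the start; "moment": the same for the moment, N m; "gripper_width": finger opening in m; "gripper_force": force on a finger pad.
Only numpy, scipy, OpenCV 4.12 (cv2) and the standard library are available. Lean on these libraries where they do the work, as an engineer would, in place of code of your own. Each camera call takes 0.05 s, during which the arm holds its last target. There are 200 camera calls.

## Working session

There is one attempt and no reset: what is moved stays moved. The work goes in short steps, Python scripts to look and compute and a tool call to move; the robot and the scene stay as the last step left them, time stands still between calls to the robot, and variables do not carry over. Pictures are saved under pics/ and viewed, at most 10 in all, crops included, and the job is handed in when it is done.

Besides the shell and the picture viewer there is one more tool, called after ">>>" by a JSON object that holds its "op" and its "data". play_rows: Moves the arm, as the interface text tells. Shift numbers are shares of 0.15 m and turn numbers shares of 0.08 rad, none past 1 either way. Its arguments: {"type":"object","properties":{"rows":{"type":"array"},"squeeze":{"type":"number"}},"required":["rows"]}

```bash
mkdir -p pics
cat > h.py <<'E'
import numpy as np, cv2, sys
from plant import r
from scipy.spatial.transform import Rotation as Ro
def cap(n):
    c=r.capture(n); c['R']=np.array(c['R']); c['t']=np.array(c['t']); return c
def proj(c,X):
    X=np.atleast_2d(X); p=X@c['R'].T+c['t']
    return np.c_[c['fx']*p[:,0]/p[:,2]+c['cx'], c['fy']*p[:,1]/p[:,2]+c['cy']]
def onz(c,u,v,z):
    d=c['R'].T@np.array([(u-c['cx'])/c['fx'],(v-c['cy'])/c['fy'],1]); o=-c['R'].T@c['t']
    return o+d*(z-o[2])/d[2]
E
python3 - <<'E'
from h import *
for n in ('top','side'):
    c=cap(n); cv2.imwrite(f'pics/{n}0.png',c['image']); print(n,c['fx'],(-c['R'].T@c['t']).round(3),c['R'].round(3).tolist())
s=r.get_state(); print(s)
E
```

```text
top 496.4315009312669 [0.25  0.116 1.274] [[0.043, -0.999, -0.003], [-0.976, -0.041, -0.216], [0.216, 0.012, -0.976]]
side 437.77079908568095 [ 0.347 -0.657  0.709] [[0.98, -0.2, -0.01], [-0.135, -0.62, -0.773], [0.148, 0.758, -0.635]]
{'time_s': 0.1, 'joints': array([ 8.05636342e+01,  2.05870770e+01,  6.39732216e-01, -1.71890485e-02,
       -7.01359984e+01, -1.65087485e+01]), 'qd': array([ 0.01783841, -0.101631  ,  0.06708982, -0.01950114, -0.05595488,
       -0.00021007]), 'joint_torque': array([-2.13474130e-03, -5.84162092e+01,  2.93751240e+01,  7.01535031e+00,
        1.01768947e-02, -5.56643772e-05]), 'tcp_pos': array([0.29512522, 0.60654705, 0.20332638]), 'eef_rot': array([ 1.79915500e+02, -8.19143149e-03, -2.59509606e+01]), 'contact_force': array([0.16936665, 0.10219152, 0.32507342]), 'moment': array([ 0.0290947 ,  0.0284254 , -0.01222456]), 'gripper_force': 0.0, 'gripper_width': 0.08764123325890283}
```

View pics/top0.png

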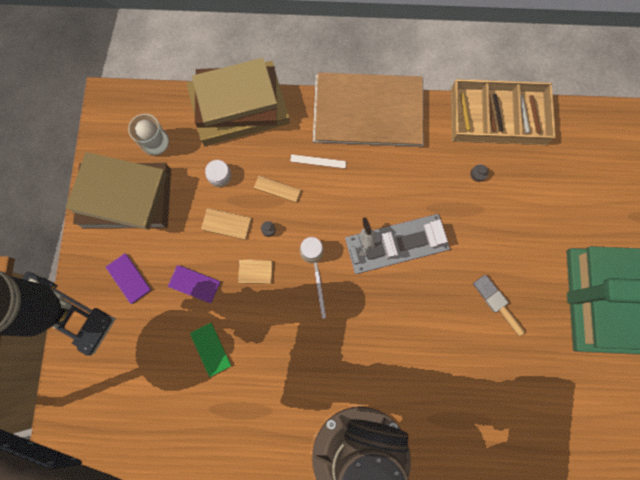

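View pics/side0.png

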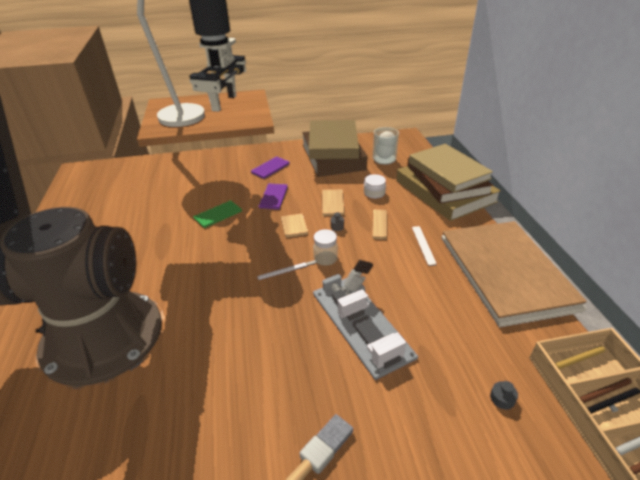

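Top view: vice at about (397,243), its pin end at (366,230), and the largest board at (227,224). The short board is at (255,271), the narrow one at (277,188), the jar at (311,249) and a weight at (268,229). I'll enlarge both views.

Run:
```python
import cv2
a=cv2.imread('pics/top0.png')[200:280,330:460]; b=cv2.imread('pics/side0.png')[250:385,300:425]
cv2.imwrite('pics/topv.png',cv2.resize(a,None,fx=6,fy=6,interpolation=cv2.INTER_CUBIC))
cv2.imwrite('pics/sidev.png',cv2.resize(b,None,fx=4.4,fy=4.4,interpolation=cv2.INTER_CUBIC))
a=cv2.imread('pics/top0.png')[195:255,190:290]
cv2.imwrite('pics/topb.png',cv2.resize(a,None,fx=8,fy=8,interpolation=cv2.INTER_CUBIC))
```

```text
(no output)
```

View pics/topv.png

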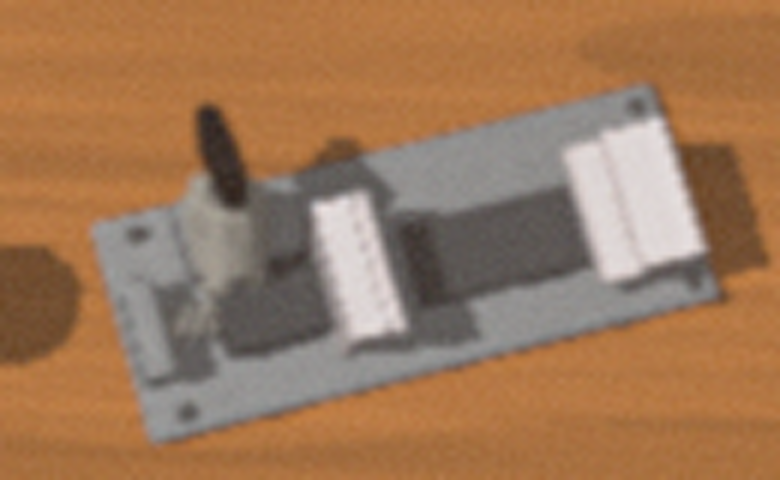

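View pics/sidev.png

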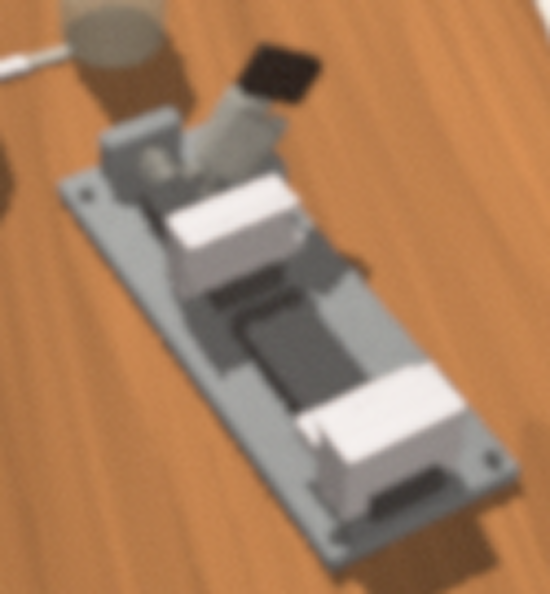

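View pics/topb.png

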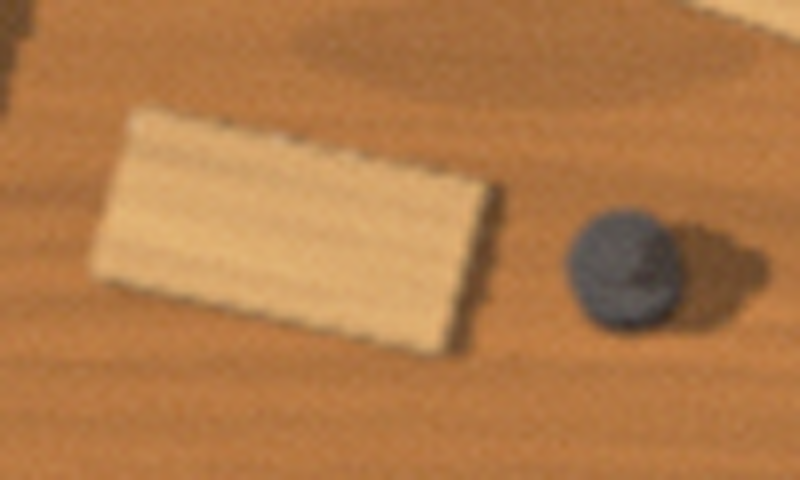

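Crop of the top view: base corners at (92,225), (655,88), (720,298) and (152,442). The sprung lip edge runs (368,190)-(408,330) and the fixed lip edge (563,150)-(605,282). The T-handle is a thin bar centred at (224,155), lying in the lean plane.

Side crop: handle diamond centred at (282,73), base corners at (58,187), (520,470) and (335,565).

Board crop: corners at (130,108), (492,182), (450,355) and (92,280).

```bash
cat > fit.py <<'E'
from h import *
from scipy.optimize import least_squares as LS
T=cap('top'); S=cap('side')
un=lambda p,s,o:(np.array(p,float)+.5)/s-.5+np.array(o)
tv=lambda *p:un(p,6,(330,200)); sv=lambda *p:un(p,4.4,(300,250)); tb=lambda *p:un(p,8,(190,195))
def V(p,X): 
    c,s=np.cos(p[2]),np.sin(p[2]); X=np.array(X,float); return X@np.array([[c,s,0],[-s,c,0],[0,0,1]])+[p[0],p[1],0]
L=np.array([[30,48,56],[-30,48,56],[30,-57,52],[-30,-57,52]])/1e3
tl=tv((368,190),(408,330),(563,150),(605,282)); sl=sv((303,200),(183,250),(425,365),(300,418))
tc=tv((92,225),(655,88),(720,298),(152,442)); sc=sv((520,470),(58,187))
hT=tv((224,155)); hS=sv((282,73))
def res(p):
    yb,t,gx,gz=p[3:]
    B=np.array([[.05,yb+.1275,t],[.05,yb-.1275,t],[-.05,yb-.1275,t],[-.05,yb+.1275,t]])
    G=[[gx,.106,gz]]
    return np.r_[(proj(T,V(p,L))-tl).ravel(),(proj(S,V(p,L))-sl).ravel(),(proj(T,V(p,B))-tc).ravel(),(proj(S,V(p,B[[1,3]]))-sc).ravel(),(proj(T,V(p,G))-hT).ravel(),(proj(S,V(p,G))-hS).ravel()]
p=LS(res,[.5,-.1,.2,0,.01,.05,.09],loss='soft_l1').x
if __name__=='__main__':
    print(p.round(4),np.degrees(p[2])); print(res(p).reshape(-1,2).round(1).tolist())
    G=V(p,[[p[5],.106,p[6]]])[0]; a=Ro.from_euler('z',p[2]).apply([np.sin(np.radians(35)),0,np.cos(np.radians(35))])
    print('grip',G.round(4),'axis',a.round(4))
    q=[onz(T,u,v,.01) for u,v in tb((130,108),(492,182),(450,355),(92,280))]; q=np.array(q)
    e=q[1]+q[2]-q[0]-q[3]; print('board',q.mean(0).round(4),'len',np.linalg.norm(e)/2,np.linalg.norm(q[0]-q[3]),'ang',np.degrees(np.arctan2(e[1],e[0])))
    for n,u in dict(jar=(311,249),wt=(268,229)).items(): print(n,onz(T,*u,.06 if n=='jar' else .04).round(3))
    # handle box outline check
    R=np.c_[Ro.from_euler('z',p[2]).apply([np.cos(np.radians(35)),0,-np.sin(np.radians(35))]),np.cross(a,Ro.from_euler('z',p[2]).apply([np.cos(np.radians(35)),0,-np.sin(np.radians(35))])),a]
    c=np.array([[i,j,k] for i in(-.021,.021) for j in(-.006,.006) for k in(-.014,.014)])@R.T+G
    for C,o,s in((T,(330,200),6),(S,(300,250),4.4)): print(((proj(C,c)-o)*s).round(0).tolist())
E
python3 fit.py
```

```text
[ 0.5299 -0.1118  0.2786  0.0285  0.0118  0.0535  0.0799] 15.962789514084943
[[-1.0, -0.2], [-1.3, -0.8], [6.2, -2.6], [5.9, -2.1], [-0.9, 0.2], [0.8, -1.0], [0.3, -0.4], [1.7, -0.4], [0.5, 0.0], [0.7, 0.7], [0.9, 2.0], [0.1, 0.9], [-1.8, 0.9], [-2.3, -1.8], [-0.7, -0.3], [-0.4, -0.0]]
grip [0.5522 0.0048 0.0799] axis [0.5515 0.1577 0.8192]
board [0.559  0.3665 0.01  ] len 0.12188799217710579 0.05925861121541389 ang -99.51543074574293
jar [0.49  0.139 0.06 ]
wt [0.542 0.252 0.04 ]
[[247.0, 205.0], [243.0, 155.0], [219.0, 212.0], [214.0, 162.0], [220.0, 141.0], [215.0, 91.0], [192.0, 147.0], [188.0, 97.0]]
[[240.0, 95.0], [270.0, 48.0], [227.0, 80.0], [257.0, 33.0], [299.0, 108.0], [329.0, 63.0], [286.0, 93.0], [316.0, 48.0]]
```

The top-view "fixed lip" points were actually the ledge edge. The lip is the step line (600,140)-(638,275), so I'll refit with that and compute the targets.

```bash
sed -i 's/(563,150),(605,282)/(600,140),(638,275)/' fit.py
cat > go.py <<'E'
# rows needed from present pose to target pose (tool axes)
from h import *
def cur():
    s=r.get_state(); return np.array(s['tcp_pos']),Ro.from_euler('xyz',s['eef_rot'],degrees=True),s
def show(P,Rt):
    p,R,s=cur(); d=R.inv().apply(np.array(P)-p); w=(R.inv()*Rt).as_rotvec()
    print('world d',(np.array(P)-p).round(4),'tool d mm',(d*1e3).round(1),'slide total',(d/.15).round(3),'rot total',(w/.08).round(2), 't',s['time_s'],'F',np.round(s['contact_force'],1),'w',round(s['gripper_width'],4))
def frame(z,y):
    z=np.array(z)/np.linalg.norm(z); y=np.array(y)-z*np.dot(y,z); y/=np.linalg.norm(y); return Ro.from_matrix(np.c_[np.cross(y,z),y,z])
E
python3 fit.py
python3 - <<'E'
from fit import *
from go import *
a=Ro.from_euler('z',p[2]).apply([np.sin(np.radians(35)),0,np.cos(np.radians(35))]); vy=np.array([-np.sin(p[2]),np.cos(p[2]),0])
G=V(p,[[p[5],.106,p[6]]])[0]
for s in(1,-1):
  Rt=frame(-a,s*vy); show(G-a*(.019-.004)+.08*a,Rt); print(Rt.as_euler('xyz',degrees=True))
E
```

```text
[ 0.5301 -0.1124  0.2792  0.0291  0.0118  0.0533  0.0804] 15.997924124072027
[[-0.8, -0.3], [-1.0, -0.9], [0.3, -1.0], [0.7, -1.0], [-0.7, 0.4], [1.0, -0.8], [0.6, -0.2], [1.9, -0.1], [0.5, 0.1], [0.6, 0.7], [0.9, 2.0], [0.1, 0.9], [-1.8, 0.8], [-2.4, -1.8], [-0.4, -0.3], [-0.4, 0.0]]
grip [0.5521 0.0042 0.0804] axis [0.5514 0.1581 0.8192]
board [0.559  0.3665 0.01  ] len 0.12188799217710579 0.05925861121541389 ang -99.51543074574293
jar [0.49  0.139 0.06 ]
wt [0.542 0.252 0.04 ]
[[249.0, 205.0], [245.0, 155.0], [221.0, 212.0], [216.0, 162.0], [222.0, 141.0], [217.0, 91.0], [194.0, 147.0], [189.0, 97.0]]
[[240.0, 95.0], [271.0, 48.0], [227.0, 80.0], [258.0, 33.0], [299.0, 108.0], [330.0, 63.0], [286.0, 93.0], [316.0, 49.0]]
world d [ 0.2926 -0.5924 -0.0704] tool d mm [522.4 404.7  70.5] slide total [3.482 2.698 0.47 ] rot total [-9.13  3.5  28.95] t 0.4 F [-0.  -0.4 -0.2] w 0.0875
[-180.          -35.         -164.00207588]
world d [ 0.2926 -0.5924 -0.0704] tool d mm [522.4 404.7  70.5] slide total [3.482 2.698 0.47 ] rot total [-2.79 -7.29 -8.86] t 0.4 F [-0.  -0.4 -0.2] w 0.0875
[180.          35.          15.99792412]
```

>>> {"op": "play_rows", "data": {"rows": [{"slide": [0.33, 0.25, 0], "delta_rot": [0, 0, 0], "fingers": -0.1}, {"slide": [0.33, 0.25, 0], "delta_rot": [0, 0, 0], "fingers": -0.1}, {"slide": [0.33, 0.25, 0], "delta_rot": [0, 0, 0], "fingers": -0.1}, {"slide": [0.33, 0.25, 0], "delta_rot": [0, 0, 0], "fingers": -0.1}, {"slide": [0.33, 0.25, 0], "delta_rot": [0, 0, 0], "fingers": -0.1}, {"slide": [0.33, 0.25, 0], "delta_rot": [0, 0, 0], "fingers": -0.1}, {"slide": [0.33, 0.25, 0], "delta_rot": [0, 0, 0], "fingers": -0.1}, {"slide": [0.33, 0.25, 0], "delta_rot": [0, 0, 0], "fingers": -0.1}]}}

```text
time_s: 1.4
tcp_pos: [0.5208, 0.1622, 0.2046]
eef_rot: [-179.9, -0.0, -25.9]
contact_force: [2.4, 0.9, 0.3]
gripper_width: 0.0395
gripper_force: 0.0
```

>>> {"op": "play_rows", "data": {"rows": [{"slide": [0, 0, 0], "delta_rot": [-0.28, -0.73, -0.89], "fingers": -0.1}, {"slide": [0, 0, 0], "delta_rot": [-0.28, -0.73, -0.89], "fingers": -0.1}, {"slide": [0, 0, 0], "delta_rot": [-0.28, -0.73, -0.89], "fingers": -0.1}, {"slide": [0, 0, 0], "delta_rot": [-0.28, -0.73, -0.89], "fingers": -0.1}, {"slide": [0, 0, 0], "delta_rot": [-0.28, -0.73, -0.89], "fingers": -0.1}, {"slide": [0, 0, 0], "delta_rot": [-0.28, -0.73, -0.89], "fingers": -0.1}, {"slide": [0, 0, 0], "delta_rot": [-0.28, -0.73, -0.89], "fingers": -0.1}, {"slide": [0, 0, 0], "delta_rot": [-0.28, -0.73, -0.89], "fingers": -0.1}]}}

```text
time_s: 2.4
tcp_pos: [0.5204, 0.1639, 0.2042]
eef_rot: [177.7, 28.3, 6.9]
contact_force: [0.0, -0.4, 0.6]
gripper_width: 0.0393
gripper_force: 0.0
```

```bash
cat > tg.py <<'E'
from fit import *
from go import *
a=Ro.from_euler('z',p[2]).apply([np.sin(np.radians(35)),0,np.cos(np.radians(35))]); vy=np.array([-np.sin(p[2]),np.cos(p[2]),0])
vx=np.array([np.cos(p[2]),np.sin(p[2]),0])
G=V(p,[[p[5],.106,p[6]]])[0]
RP=frame(-a,-vy)
E
python3 -c "
from tg import *
show(G-a*.015+.08*a,RP)"
```

```text
world d [ 0.0677 -0.1497 -0.0687] tool d mm [ 76.1 155.   43.4] slide total [0.508 1.033 0.289] rot total [-0.54 -1.4  -1.73] t 2.5 F [ 0.2 -0.4 -0.5] w 0.0399
```

>>> {"op": "play_rows", "data": {"rows": [{"slide": [0, 0, 0], "delta_rot": [-0.27, -0.7, -0.86], "fingers": -0.2}, {"slide": [0, 0, 0], "delta_rot": [-0.27, -0.7, -0.86], "fingers": -0.2}, {"slide": [0.1, 0.27, 0], "delta_rot": [0, 0, 0], "fingers": -0.2}, {"slide": [0.1, 0.27, 0], "delta_rot": [0, 0, 0], "fingers": -0.2}, {"slide": [0.1, 0.27, 0], "delta_rot": [0, 0, 0], "fingers": -0.2}, {"slide": [0.1, 0.27, 0], "delta_rot": [0, 0, 0], "fingers": -0.2}, {"slide": [0, 0, 0.2], "delta_rot": [0, 0, 0], "fingers": -0.2}, {"slide": [0, 0, 0], "delta_rot": [0, 0, 0], "fingers": -0.2}]}}

```text
time_s: 3.5
tcp_pos: [0.5939, 0.0161, 0.1443]
eef_rot: [179.9, 34.9, 15.7]
contact_force: [-0.2, -0.4, 0.1]
gripper_width: 0.0353
gripper_force: 0.0
```

Run:
```python
from tg import *
np.save('p.npy',p)
show(G-a*.015,RP)
P,R,s=cur(); tip=P; gp=P-R.apply([0,0,.019])
for C,n,b in((T,'t',(190,270,330,460)),(S,'s',(220,340,290,430))):
    im=C['image'].copy(); k=4
    o=cv2.resize(im[b[0]:b[1],b[2]:b[3]],None,fx=k,fy=k,interpolation=cv2.INTER_CUBIC)
    for X,col in((G,(0,0,255)),(tip,(0,255,0)),(G-a*.04,(255,0,0))):
        q=(proj(C,X)[0]+.5-[b[2],b[0]])*k; cv2.circle(o,tuple(q.astype(int)),3,col,-1)
    cv2.imwrite(f'pics/a_{n}.png',o); globals()[n]=o
h=max(t.shape[0],s_.shape[0]) if 's_' in globals() else 0
A=cv2.imread('pics/a_t.png');B=cv2.imread('pics/a_s.png'); B=cv2.resize(B,None,fx=.5,fy=.5); H=max(A.shape[0],B.shape[0]); o=np.zeros((H,A.shape[1]+B.shape[1],3),np.uint8); o[:A.shape[0],:A.shape[1]]=A; o[:B.shape[0],A.shape[1]:]=B
cv2.imwrite('pics/a.png',o); print(o.shape)
```

```text
world d [-0.0521 -0.0152 -0.0783] tool d mm [-0.1  0.3 95.2] slide total [-0.001  0.002  0.635] rot total [ 0.   -0.07 -0.03] t 3.6 F [-0.7 -0.3  0. ] w 0.0349
(320, 800, 3)
```

View pics/a_s.png

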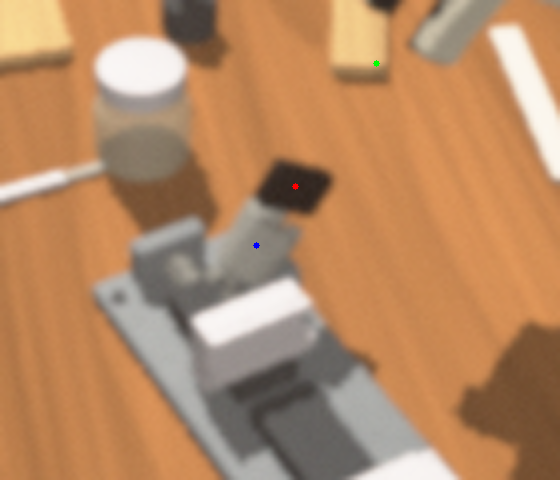

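The side view confirms it: the red point sits on the handle centre (295,187) and the gripper is centred above it along the axis. Descending to grip.

>>> {"op": "play_rows", "data": {"rows": [{"slide": [0, 0, 0.2], "delta_rot": [0, 0, 0], "fingers": -0.2}, {"slide": [0, 0, 0.2], "delta_rot": [0, 0, 0], "fingers": -0.2}, {"slide": [0, 0, 0.15], "delta_rot": [0, 0, 0], "fingers": -0.2}, {"slide": [0, 0, 0.085], "delta_rot": [0, 0, 0], "fingers": -0.2}, {"slide": [0, 0, 0], "delta_rot": [0, 0, 0], "fingers": -0.2}]}}

```text
time_s: 4.22
tcp_pos: [0.5435, 0.0023, 0.0676]
eef_rot: [179.9, 34.8, 15.9]
contact_force: [0.6, 1.0, 0.2]
gripper_width: 0.0351
gripper_force: 0.0
```

>>> {"op": "play_rows", "data": {"rows": [{"slide": [0, 0, 0], "delta_rot": [0, 0, 0], "fingers": -1}, {"slide": [0, 0, 0], "delta_rot": [0, 0, 0], "fingers": -1}, {"slide": [0, 0, 0], "delta_rot": [0, 0, 0], "fingers": -1}, {"slide": [0, 0, 0], "delta_rot": [0, 0, 0], "fingers": -1}], "squeeze": 45}}

```text
time_s: 4.72
tcp_pos: [0.5437, 0.0025, 0.0675]
eef_rot: [180.0, 34.7, 15.9]
contact_force: [1.0, 4.7, 2.7]
gripper_width: 0.0108
gripper_force: 45.0
```

>>> {"op": "play_rows", "data": {"rows": [{"slide": [0, 0, -0.035], "delta_rot": [0, 0, 0], "fingers": -1}, {"slide": [0, 0, -0.035], "delta_rot": [0, 0, 0], "fingers": -1}, {"slide": [0, 0, -0.03], "delta_rot": [0, 0, 0], "fingers": -1}, {"slide": [0, 0, 0], "delta_rot": [0, 0, 0], "fingers": -1}]}}

```text
time_s: 5.22
tcp_pos: [0.5512, 0.0046, 0.0792]
eef_rot: [-180.0, 34.8, 15.9]
contact_force: [-4.2, 1.6, -8.4]
gripper_width: 0.0111
gripper_force: 45.0
```

```bash
python3 -c "
from h import *
s=r.get_state();print(s['joints'].round(1),s['moment'].round(2))"
```

```text
[ 19.3  37.9   3.8  -2.  -90.7  87.2] [ 1.83 -2.25 -0.86]
```

>>> {"op": "play_rows", "data": {"rows": [{"slide": [0, 0, 0], "delta_rot": [0, 0, 0.9], "fingers": -1}, {"slide": [0, 0, 0], "delta_rot": [0, 0, 0.9], "fingers": -1}, {"slide": [0, 0, 0], "delta_rot": [0, 0, 0.9], "fingers": -1}, {"slide": [0, 0, 0], "delta_rot": [0, 0, 0.9], "fingers": -1}, {"slide": [0, 0, 0], "delta_rot": [0, 0, 0], "fingers": -1}]}}

```text
time_s: 5.85
tcp_pos: [0.5511, 0.0045, 0.0791]
eef_rot: [168.8, 33.2, -4.0]
contact_force: [-5.2, 2.7, -9.4]
gripper_width: 0.011
gripper_force: 45.0
```

>>> {"op": "play_rows", "data": {"rows": [{"slide": [0, 0, 0], "delta_rot": [0, 0, 1], "fingers": -1}, {"slide": [0, 0, 0], "delta_rot": [0, 0, 1], "fingers": -1}, {"slide": [0, 0, 0], "delta_rot": [0, 0, 1], "fingers": -1}, {"slide": [0, 0, 0], "delta_rot": [0, 0, 1], "fingers": -1}, {"slide": [0, 0, 0], "delta_rot": [0, 0, 1], "fingers": -1}, {"slide": [0, 0, 0], "delta_rot": [0, 0, 1], "fingers": -1}, {"slide": [0, 0, 0], "delta_rot": [0, 0, 1], "fingers": -1}, {"slide": [0, 0, 0], "delta_rot": [0, 0, 0], "fingers": -1}]}}

```text
time_s: 6.85
tcp_pos: [0.5512, 0.0044, 0.0792]
eef_rot: [152.5, 22.2, -38.1]
contact_force: [-4.2, 1.9, -8.5]
gripper_width: 0.0109
gripper_force: 45.0
```

>>> {"op": "play_rows", "data": {"rows": [{"slide": [0, 0, 0], "delta_rot": [0, 0, 1], "fingers": -1}, {"slide": [0, 0, 0], "delta_rot": [0, 0, 1], "fingers": -1}, {"slide": [0, 0, 0], "delta_rot": [0, 0, 1], "fingers": -1}, {"slide": [0, 0, 0], "delta_rot": [0, 0, 1], "fingers": -1}, {"slide": [0, 0, 0], "delta_rot": [0, 0, 0.6], "fingers": -1}, {"slide": [0, 0, 0], "delta_rot": [0, 0, 0], "fingers": -1}, {"slide": [0, 0, 0], "delta_rot": [0, 0, 0], "fingers": -1}]}}

```text
time_s: 7.72
tcp_pos: [0.5511, 0.0043, 0.0793]
eef_rot: [146.9, 11.5, -57.1]
contact_force: [-5.0, 1.7, -9.3]
gripper_width: 0.0111
gripper_force: 45.0
```

```bash
python3 -c "
from go import *
P,R,s=cur();a=np.array([.5514,.1581,.8192]);print(s['joints'].round(1),s['moment'].round(2),(np.array(s['contact_force'])@a).round(2),(P-[0.5437,0.0025,0.0675])@a*1e3, R.apply([0,0,1]))"
```

```text
[ 19.3  37.9   3.8  -1.9 -90.7  17.6] [ 1.66 -2.28 -0.68] -10.1 14.061874620248311 [-0.54915154 -0.15674082 -0.82089275]
```

>>> {"op": "play_rows", "data": {"rows": [{"slide": [0, 0, 0.02], "delta_rot": [0, 0, 0], "fingers": -1}, {"slide": [0, 0, 0.015], "delta_rot": [0, 0, 0], "fingers": -1}, {"slide": [0, 0, 0], "delta_rot": [0, 0, 0], "fingers": -1}]}}

```text
time_s: 8.1
tcp_pos: [0.5486, 0.0035, 0.0753]
eef_rot: [146.9, 11.4, -57.1]
contact_force: [-4.2, 2.6, -5.9]
gripper_width: 0.0111
gripper_force: 45.0
```

>>> {"op": "play_rows", "data": {"rows": [{"slide": [0, 0, 0.008], "delta_rot": [0, 0, 0], "fingers": -1}, {"slide": [0, 0, 0], "delta_rot": [0, 0, 0], "fingers": -1}]}}

```text
time_s: 8.35
tcp_pos: [0.5486, 0.0035, 0.075]
eef_rot: [147.0, 11.4, -57.1]
contact_force: [-2.1, 3.9, -1.1]
gripper_width: 0.0112
gripper_force: 45.0
```

The pin bottomed out at 9 mm and the axial force fell off, so it is in the notch. Releasing and backing off.

>>> {"op": "play_rows", "data": {"rows": [{"slide": [0, 0, 0], "delta_rot": [0, 0, 0], "fingers": -0.3}, {"slide": [0, 0, 0], "delta_rot": [0, 0, 0], "fingers": -0.3}, {"slide": [0, 0, 0], "delta_rot": [0, 0, 0], "fingers": -0.3}, {"slide": [0, 0, -0.2], "delta_rot": [0, 0, 0], "fingers": -0.3}, {"slide": [0, 0, -0.3], "delta_rot": [0, 0, 0], "fingers": -0.3}, {"slide": [0, 0, -0.3], "delta_rot": [0, 0, 0], "fingers": -0.3}, {"slide": [0, 0, 0], "delta_rot": [0, 0, 0], "fingers": -0.3}]}}

```text
time_s: 9.22
tcp_pos: [0.6165, 0.0223, 0.1752]
eef_rot: [147.2, 11.2, -57.1]
contact_force: [0.2, -1.3, -0.3]
gripper_width: 0.0309
gripper_force: 0.0
```

```bash
sed -i "s/^p=LS.*/import os\np=np.load('p.npy') if os.path.exists('p.npy') else LS(res,[.5,-.1,.2,0,.01,.05,.09],loss='soft_l1').x/" fit.py
cat > bd.py <<'E'
from tg import *
q=np.array([onz(T,u,v,.01) for u,v in tb((130,108),(492,182),(450,355),(92,280))]); B=q.mean(0); B[2]=0
e=q[1]+q[2]-q[0]-q[3]; e/=np.linalg.norm(e); by=np.array([-e[1],e[0],0])
E
python3 - <<'E'
from bd import *
im=S['image'][230:310,300:400]; im2=T['image'][205:285,335:435]
cv2.imwrite('pics/park.png',np.hstack([cv2.resize(i,None,fx=4,fy=4,interpolation=cv2.INTER_CUBIC) for i in(im,im2)]))
print('board',B,e)
for s in(1,-1):
    Rt=frame([0,0,-1],s*by); print(Rt.as_euler('xyz',degrees=True)); show(B+[0,0,.1],Rt)
    Rv=frame([0,0,-1],s*vx*-1); print('vice',Rv.as_euler('xyz',degrees=True))
E
```

```text
board [0.55904356 0.36645016 0.        ] [-0.16531322 -0.98624112  0.        ]
[-180.            0.           80.48456925]
world d [-0.0546  0.3444 -0.0725] tool d mm [-298.4 -191.1   35.6] slide total [-1.989 -1.274  0.237] rot total [  0.43   9.57 -28.19] t 9.325 F [-0.8 -0.2 -1.2] w 0.0304
vice [180.           0.         -74.00207588]
[-180.            0.          -99.51543075]
world d [-0.0546  0.3444 -0.0725] tool d mm [-298.4 -191.1   35.6] slide total [-1.989 -1.274  0.237] rot total [ 7.78 -0.35  9.66] t 9.325 F [-0.8 -0.2 -1.2] w 0.0304
vice [180.           0.         105.99792412]
```

View pics/park.png

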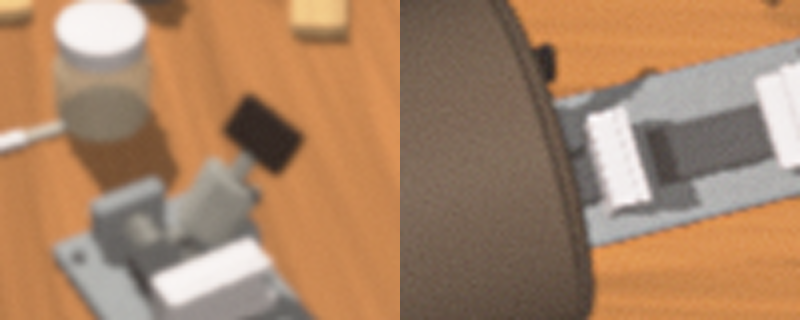

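The pin is parked out: in the side crop the shaft is visible at (245,165) and the bar is turned, centred at (262,135). Next is the board.

>>> {"op": "play_rows", "data": {"rows": [{"slide": [0, 0, -0.1], "delta_rot": [0.78, -0.035, 0.966], "fingers": 0.75}, {"slide": [0, 0, -0.1], "delta_rot": [0.78, -0.035, 0.966], "fingers": 0.75}, {"slide": [0, 0, 0], "delta_rot": [0.78, -0.035, 0.966], "fingers": 0.75}, {"slide": [0, 0, 0], "delta_rot": [0.78, -0.035, 0.966], "fingers": 0.75}, {"slide": [0, 0, 0], "delta_rot": [0.78, -0.035, 0.966], "fingers": 0.75}, {"slide": [0, 0, 0], "delta_rot": [0.78, -0.035, 0.966], "fingers": 0.75}, {"slide": [0, 0, 0], "delta_rot": [0.78, -0.035, 0.966], "fingers": 0.75}, {"slide": [0, 0, 0], "delta_rot": [0.78, -0.035, 0.966], "fingers": 0.75}]}}

```text
time_s: 10.32
tcp_pos: [0.6284, 0.0258, 0.1968]
eef_rot: [172.9, 0.2, -90.8]
contact_force: [0.6, 0.6, -0.7]
gripper_width: 0.0763
gripper_force: 0.0
```

>>> {"op": "play_rows", "data": {"rows": [{"slide": [0, 0, 0], "delta_rot": [0.78, -0.035, 0.966], "fingers": 0.75}, {"slide": [0, 0, 0], "delta_rot": [0.78, -0.035, 0.966], "fingers": 0.75}, {"slide": [0, 0, 0], "delta_rot": [0, 0, 0], "fingers": 0.75}]}}

```text
time_s: 10.7
tcp_pos: [0.6276, 0.026, 0.1976]
eef_rot: [-180.0, -0.0, -99.5]
contact_force: [0.2, -0.4, 0.6]
gripper_width: 0.0767
gripper_force: 0.0
```

```bash
python3 -c "
from bd import *
show(B+[0,0,.1],frame([0,0,-1],-by))"
```

```text
world d [-0.0698  0.3403 -0.0975] tool d mm [-324.3  124.5   97.4] slide total [-2.162  0.83   0.65 ] rot total [ 0.   -0.    0.02] t 10.8 F [-0.2  0.3  0.3] w 0.0769
```

>>> {"op": "play_rows", "data": {"rows": [{"slide": [-0.36, 0.138, 0], "delta_rot": [0, 0, 0], "fingers": 0.75}, {"slide": [-0.36, 0.138, 0], "delta_rot": [0, 0, 0], "fingers": 0.75}, {"slide": [-0.36, 0.138, 0], "delta_rot": [0, 0, 0], "fingers": 0.75}, {"slide": [-0.36, 0.138, 0], "delta_rot": [0, 0, 0], "fingers": 0.75}, {"slide": [-0.36, 0.138, 0.1], "delta_rot": [0, 0, 0], "fingers": 0.75}, {"slide": [-0.36, 0.138, 0.1], "delta_rot": [0, 0, 0], "fingers": 0.75}, {"slide": [0, 0, 0.3], "delta_rot": [0, 0, 0], "fingers": 0.75}, {"slide": [0, 0, 0], "delta_rot": [0, 0, 0], "fingers": 0.75}]}}

```text
time_s: 11.8
tcp_pos: [0.5584, 0.365, 0.1181]
eef_rot: [179.8, -0.4, -99.4]
contact_force: [0.2, -0.3, 0.7]
gripper_width: 0.0765
gripper_force: 0.0
```

Run:
```python
from bd import *
show(B+[0,0,.002],frame([0,0,-1],-by))
im=S['image'][160:260,270:410]; o=cv2.resize(im,None,fx=5.5,fy=5.5,interpolation=cv2.INTER_CUBIC)
for i in(-1,1):
  for j in(-1,1):
    q=(proj(S,B+[0,0,.01]+e*.06*i+by*.03*j)[0]+.5-[270,160])*5.5; cv2.circle(o,tuple(q.astype(int)),3,(0,0,255),-1)
cv2.imwrite('pics/pre.png',o)
```

```text
world d [-0.0023  0.0005 -0.121 ] tool d mm [ -0.3   2.5 121. ] slide total [-0.002  0.017  0.807] rot total [-0.02 -0.02  0.01] t 11.9 F [1.3 0.1 0.2] w 0.0768
```

View pics/pre.png

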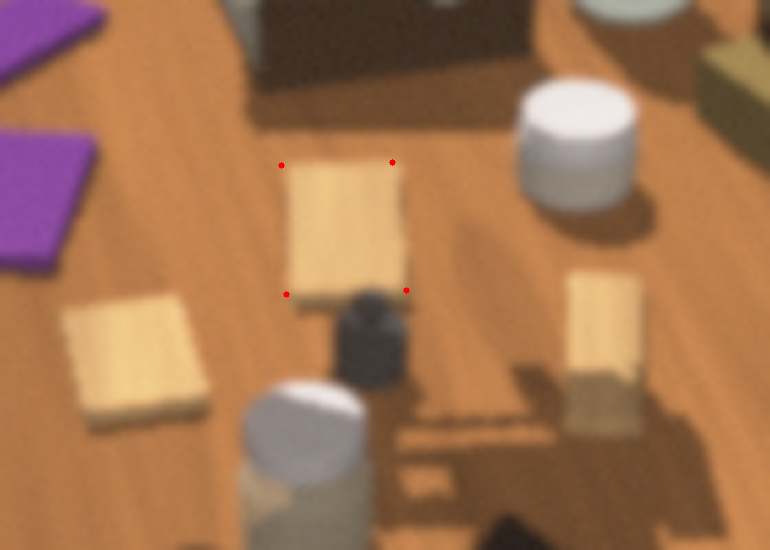

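Run:
```python
from bd import *
P,R,s=cur(); print(P)
for C,n in((T,'top'),(S,'side')):
    d=cv2.absdiff(C['image'],cv2.imread(f'pics/{n}0.png')).max(2)>40
    print(n,'tcp',proj(C,P),'body',proj(C,P+[0,0,.1]))
    g=cv2.resize(d.astype(np.float32),(64,48),interpolation=cv2.INTER_AREA)
    print('\n'.join(''.join('#' if v>.4 else '.' for v in row) for row in g[5:35]))
    k=C['image']; u,v=proj(C,P+[0,0,.1])[0].astype(int); print(k[v-3:v+4:3,u-20:u+21:5].tolist())
```

```text
[0.56207725 0.36637492 0.12475202]
top tcp [[217.5361584  210.46564366]] body [[208.72449706 198.18906703]]
................................................................
................................................................
................................................................
................................................................
................................................................
..............####..............................................
.............######.............................................
.............######.............................................
.............###...#............................................
.............##.#.###...........................................
............####.######.........................................
...............#########........................................
..............##.######.........................................
........##...###.######......####...............................
.........##.####..#####.....#####..########.....................
..........#####..
[... 3095 characters left out ...]
###......................
.................####........#####....#####.....................
................#####.......######.....#####....................
................#####.......######......####....................
................#####......#######.......###....................
[[[43, 63, 78], [46, 65, 79], [47, 69, 84], [45, 70, 86], [48, 76, 94], [54, 87, 106], [75, 106, 124], [69, 97, 114], [36, 37, 41]], [[49, 84, 104], [73, 114, 138], [80, 120, 144], [81, 123, 146], [80, 123, 146], [84, 127, 149], [88, 128, 152], [85, 122, 143], [36, 41, 43]], [[38, 40, 47], [72, 99, 116], [78, 105, 122], [82, 106, 121], [79, 103, 117], [82, 104, 116], [78, 99, 112], [74, 90, 100], [40, 42, 47]]]
```

>>> {"op": "play_rows", "data": {"rows": [{"slide": [0, 0, 0.25], "delta_rot": [0, 0, 0], "fingers": 0.75}, {"slide": [0, 0, 0.25], "delta_rot": [0, 0, 0], "fingers": 0.75}, {"slide": [0, 0, 0.17], "delta_rot": [0, 0, 0], "fingers": 0.75}, {"slide": [0, 0, 0], "delta_rot": [0, 0, 0], "fingers": 0.75}, {"slide": [0, 0, 0], "delta_rot": [0, 0, 0], "fingers": 0.75}]}}

```text
time_s: 12.62
tcp_pos: [0.5622, 0.367, 0.0246]
eef_rot: [-179.8, 0.2, -99.5]
contact_force: [-0.4, 0.0, -0.1]
gripper_width: 0.0767
gripper_force: 0.0
```

```bash
python3 -c "
from bd import *
show(B+[0.001,0,.003],frame([0,0,-1],-by))"
```

```text
world d [-0.0019 -0.0008 -0.0215] tool d mm [ 1.1  1.8 21.5] slide total [0.008 0.012 0.144] rot total [-0.04  0.04  0.  ] t 12.725 F [-0.1 -0.1  1.2] w 0.077
```

>>> {"op": "play_rows", "data": {"rows": [{"slide": [0.008, 0.008, 0.1], "delta_rot": [0, 0, 0], "fingers": 0.75}, {"slide": [0, 0, 0.044], "delta_rot": [0, 0, 0], "fingers": 0.75}, {"slide": [0, 0, 0], "delta_rot": [0, 0, 0], "fingers": 0.75}, {"slide": [0, 0, 0], "delta_rot": [0, 0, 0], "fingers": -0.2}, {"slide": [0, 0, 0], "delta_rot": [0, 0, 0], "fingers": -0.2}, {"slide": [0, 0, 0], "delta_rot": [0, 0, 0], "fingers": -0.2}], "squeeze": 40}}

```text
time_s: 13.48
tcp_pos: [0.5596, 0.3655, 0.0009]
eef_rot: [-179.9, 0.0, -99.5]
contact_force: [-0.4, -0.2, -1.3]
gripper_width: 0.0523
gripper_force: 0.0
```

>>> {"op": "play_rows", "data": {"rows": [{"slide": [0, 0, 0], "delta_rot": [0, 0, 0], "fingers": -0.2}]}}

```text
time_s: 13.6
tcp_pos: [0.5596, 0.3655, 0.0009]
eef_rot: [-179.9, 0.0, -99.5]
contact_force: [0.4, -0.0, 0.1]
gripper_width: 0.0422
gripper_force: 0.0
```

Run:
```python
from bd import *
P,R,s=cur();print(P,s['gripper_width'],s['gripper_force'])
o=cv2.resize(S['image'][130:240,270:400],None,fx=4,fy=4,interpolation=cv2.INTER_CUBIC)
o2=cv2.resize(T['image'][165:275,190:270],None,fx=3.4,fy=4,interpolation=cv2.INTER_CUBIC)
cv2.imwrite('pics/gr.png',np.hstack([o,o2]))
```

```text
[0.55952238 0.36547746 0.00081245] 0.0367899225646173 0.0
```

View pics/gr.png

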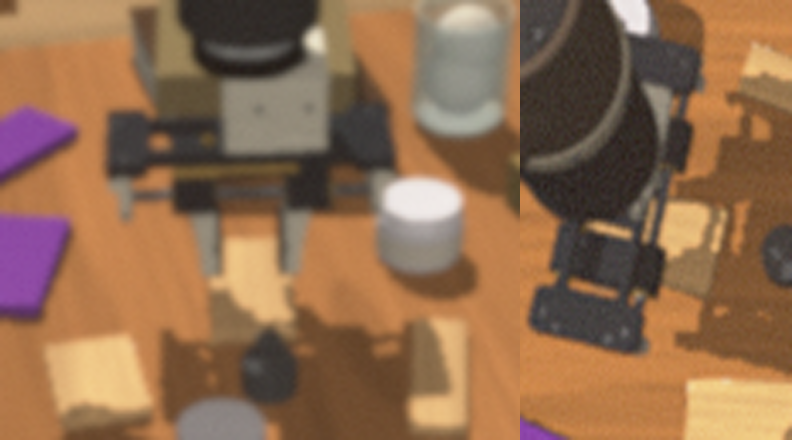

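Run:
```python
from bd import *
P,R,s=cur();print(P,s['gripper_width'],s['contact_force'])
for z in (0,.01,.02):
  for w in(.0185,.021,.03,.035): print(z,w,*((proj(S,P+[0,0,z]+j*w*by)[0]-[270,130])*4 for j in(1,-1)))
```

```text
[0.55953452 0.36542715 0.00075081] 0.03557540909876435 [-0.9949335  -0.4252817   0.90294832]
0 0.0185 [273.04932655 292.95872356] [221.55051341 294.44054826]
0 0.021 [276.52669794 292.85866582] [218.06858413 294.54073715]
0 0.03 [289.04284912 292.4985266 ] [205.53124743 294.90148595]
0 0.035 [295.99465329 292.29849568] [198.56444261 295.1019485 ]
0.01 0.0185 [273.11010098 281.32257511] [221.34982559 282.80474716]
0.01 0.021 [276.60511555 281.22249425] [217.85020674 282.90495987]
0.01 0.03 [289.18475792 280.86227216] [205.2491632  283.26579479]
0.01 0.035 [296.17181856 280.66219544] [198.24694922 283.46630542]
0.02 0.0185 [273.17149537 269.56772549] [221.14708927 271.05017486]
0.02 0.021 [276.68433307 269.46762624] [217.62960018 271.15040665]
0.02 0.03 [289.32811405 269.10733832] [204.96419907 271.51131064]
0.02 0.035 [296.3507906  268.90722527] [197.92621415 271.71185991]
```

The fingertips retract as they open: in the picture they sit at row 275, about 12 mm above the TCP plane, so they closed over the board without touching it. The board is unmoved and centred between the fingers. I'll reopen and go lower until I feel contact.

>>> {"op": "play_rows", "data": {"rows": [{"slide": [0, 0, 0], "delta_rot": [0, 0, 0], "fingers": 0.66}, {"slide": [0, 0, 0], "delta_rot": [0, 0, 0], "fingers": 0.66}, {"slide": [0, 0, 0], "delta_rot": [0, 0, 0], "fingers": 0.66}, {"slide": [0, 0, 0], "delta_rot": [0, 0, 0], "fingers": 0.66}, {"slide": [0, 0, 0.03], "delta_rot": [0, 0, 0], "fingers": 0.66}, {"slide": [0, 0, 0.02], "delta_rot": [0, 0, 0], "fingers": 0.66}, {"slide": [0, 0, 0], "delta_rot": [0, 0, 0], "fingers": 0.66}], "squeeze": 30}}

```text
time_s: 14.68
tcp_pos: [0.5593, 0.3652, -0.0073]
eef_rot: [-179.9, -0.0, -99.5]
contact_force: [-0.4, -0.4, 0.3]
gripper_width: 0.0725
gripper_force: 0.0
```

>>> {"op": "play_rows", "data": {"rows": [{"slide": [0, 0, 0.015], "delta_rot": [0, 0, 0], "fingers": 0.66}, {"slide": [0, 0, 0], "delta_rot": [0, 0, 0], "fingers": 0.66}]}}

```text
time_s: 14.92
tcp_pos: [0.5594, 0.3654, -0.0092]
eef_rot: [-179.9, 0.0, -99.5]
contact_force: [0.9, -0.4, -0.8]
gripper_width: 0.0729
gripper_force: 0.0
```

>>> {"op": "play_rows", "data": {"rows": [{"slide": [0, 0, 0.01], "delta_rot": [0, 0, 0], "fingers": 0.66}, {"slide": [0, 0, 0], "delta_rot": [0, 0, 0], "fingers": 0.66}]}}

```text
time_s: 15.18
tcp_pos: [0.5595, 0.3654, -0.0106]
eef_rot: [-179.9, 0.0, -99.5]
contact_force: [-0.4, 0.1, 0.2]
gripper_width: 0.0726
gripper_force: 0.0
```

>>> {"op": "play_rows", "data": {"rows": [{"slide": [0, 0, 0.01], "delta_rot": [0, 0, 0], "fingers": 0.66}, {"slide": [0, 0, 0], "delta_rot": [0, 0, 0], "fingers": 0.66}]}}

```text
time_s: 15.42
tcp_pos: [0.5595, 0.3654, -0.0122]
eef_rot: [-179.9, 0.0, -99.5]
contact_force: [-0.7, -0.3, 0.2]
gripper_width: 0.0728
gripper_force: 0.0
```

>>> {"op": "play_rows", "data": {"rows": [{"slide": [0, 0, 0], "delta_rot": [0, 0, 0], "fingers": 0.3}, {"slide": [0, 0, 0], "delta_rot": [0, 0, 0], "fingers": 0.3}, {"slide": [0, 0, 0], "delta_rot": [0, 0, 0], "fingers": 0.3}], "squeeze": 8}}

```text
time_s: 15.8
tcp_pos: [0.5595, 0.3654, -0.012]
eef_rot: [-179.9, 0.0, -99.5]
contact_force: [0.6, -0.2, 0.2]
gripper_width: 0.0574
gripper_force: 0.3
```

>>> {"op": "play_rows", "data": {"rows": [{"slide": [0, 0, 0], "delta_rot": [0, 0, 0], "fingers": 0.0}, {"slide": [0, 0, 0], "delta_rot": [0, 0, 0], "fingers": 0.0}, {"slide": [0, 0, 0], "delta_rot": [0, 0, 0], "fingers": 0.0}], "squeeze": 30}}

```text
time_s: 16.18
tcp_pos: [0.5595, 0.3655, -0.012]
eef_rot: [-179.9, 0.0, -99.5]
contact_force: [-0.5, 0.2, 1.6]
gripper_width: 0.0442
gripper_force: 0.7
```

>>> {"op": "play_rows", "data": {"rows": [{"slide": [0, 0, -0.03], "delta_rot": [0, 0, 0], "fingers": 0.66}, {"slide": [0, 0, 0], "delta_rot": [0, 0, 0], "fingers": 0.66}, {"slide": [0, 0, 0], "delta_rot": [0, 0, 0], "fingers": 0.66}, {"slide": [0, 0, 0], "delta_rot": [0, 0, 0], "fingers": 0.66}]}}

```text
time_s: 16.68
tcp_pos: [0.5595, 0.3654, -0.0076]
eef_rot: [-179.9, 0.0, -99.5]
contact_force: [-0.5, -0.5, -0.0]
gripper_width: 0.072
gripper_force: 0.0
```

Run:
```python
from bd import *
P,R,s=cur();print(P,s['gripper_width'],s['contact_force'])
print('tin',onz(T,217,171,.045),'stubs',P+.096*by,P-.096*by)
# board mask in side view
im=S['image']; h=cv2.cvtColor(im,cv2.COLOR_BGR2HSV)
m=cv2.inRange(h,(10,60,150),(30,140,255)); n,l,st,c=cv2.connectedComponentsWithStats(m)
print([(st[i].tolist(),c[i].round(1).tolist()) for i in range(1,n) if 60<st[i][4]<2000 and 270<c[i][0]<400 and 150<c[i][1]<260])
a0=cv2.imread('pics/side0.png'); h=cv2.cvtColor(a0,cv2.COLOR_BGR2HSV); print('board hsv',h[205,330],h[185,300])
# finger tips: rows of low-saturation pixels columns around fingers
hs=cv2.cvtColor(im,cv2.COLOR_BGR2HSV)
for v in range(178,214,2): print(v,''.join('g' if hs[v,u,1]<70 else ('B' if hs[v,u,1]<150 and hs[v,u,2]>140 else '.') for u in range(310,360)))
```

```text
[ 0.55950372  0.36535435 -0.00764606] 0.07227550915596828 [-0.12438741  0.06965509 -0.17873217]
tin [0.69044521 0.39431794 0.045     ] stubs [ 0.65418287  0.34948428 -0.00764606] [ 0.46482457  0.38122442 -0.00764606]
[([370, 173, 17, 20, 62], [381.3, 179.1]), ([321, 189, 24, 26, 524], [332.7, 200.4]), ([372, 209, 16, 29, 318], [380.6, 224.3]), ([280, 213, 29, 22, 471], [294.2, 223.5])]
board hsv [ 17 113 233] [ 14 152 196]
178 ......................................gggggggggg..
180 ggggggg..ggg.ggggggggggggggggggggggggggggggggggggg
182 ggggggg...............................gggggggggg..
184 gggggg......BB....................B..gggggg......B
186 ...ggggg.BB.......................B..gggggBBB.....
188 BBBggggg.B.B.BBBBBBBBBBBBBBBBBBBB.B..gggggBBB.B...
190 .BBggggg.BBBBBBBBBBBBBBBBBBBBBBBBBB..gggggBBB.....
192 .BBBgggg..BBBBBBBBBBBBBBBBBBBBBBBBB..ggggBBB......
194 ..BBggggg.BBBBBBBBBBBBBBBBBBBBBBBBB..ggggBB.......
196 ..BBBgggg.BBBBBBBBBBBBBBBBBBBBBBBBB.gggggBBB......
198 ..BBBgggg.BBBBBBBBBBBBBBBBBBBBBBBBB..gggBBB.......
200 ..BBBBgg..BBBBBBBBBBBBBBBBBBBBBBBBBB.BBBBBB.......
202 ...BBBBBBBBBBBBBBBBBBBBBBBBBBBBBBBB..BBBBB........
204 ..........BBBBBBBBBBBBBBBBBBBBBBBBB.........B.....
206 ......B.....BBBBBBBBBBBBBBBBBBBBBBB...............
208 ...............BBBBBBBBBBBBBBBBBBBB...............
210 ...............BBBBBBBBBBBBBBBBBBBB...............
212 ..............BBBBBBBBBBBBBBBBBBBBB...B...........
```

The tips sit about 21 mm behind the reported TCP, and this side view is biased by the finger's near edge. I need to go deeper. I'll shift the grip 10 mm along the board, away from the tin, and descend until I feel contact.

>>> {"op": "play_rows", "data": {"rows": [{"slide": [0.067, 0, 0], "delta_rot": [0, 0, 0], "fingers": 0.66}, {"slide": [0, 0, 0.03], "delta_rot": [0, 0, 0], "fingers": 0.66}, {"slide": [0, 0, 0.03], "delta_rot": [0, 0, 0], "fingers": 0.66}, {"slide": [0, 0, 0], "delta_rot": [0, 0, 0], "fingers": 0.66}]}}

```text
time_s: 17.27
tcp_pos: [0.5576, 0.3553, -0.0172]
eef_rot: [-179.9, -0.0, -99.5]
contact_force: [0.3, -0.4, -0.1]
gripper_width: 0.0728
gripper_force: 0.0
```

>>> {"op": "play_rows", "data": {"rows": [{"slide": [0, 0, 0.012], "delta_rot": [0, 0, 0], "fingers": 0.66}, {"slide": [0, 0, 0], "delta_rot": [0, 0, 0], "fingers": 0.66}]}}

```text
time_s: 17.52
tcp_pos: [0.5578, 0.3556, -0.0185]
eef_rot: [-179.9, 0.0, -99.5]
contact_force: [0.8, 1.0, 0.1]
gripper_width: 0.0726
gripper_force: 0.0
```

>>> {"op": "play_rows", "data": {"rows": [{"slide": [0, 0, 0], "delta_rot": [0, 0, 0], "fingers": 0.2}, {"slide": [0, 0, 0], "delta_rot": [0, 0, 0], "fingers": 0.2}, {"slide": [0, 0, 0], "delta_rot": [0, 0, 0], "fingers": 0.2}], "squeeze": 15}}

```text
time_s: 17.9
tcp_pos: [0.558, 0.3556, -0.0182]
eef_rot: [-179.9, 0.0, -99.5]
contact_force: [-0.6, 0.6, 0.6]
gripper_width: 0.0603
gripper_force: 15.0
```

Gripped at 60.3 mm. The engagement may be shallow, so I'll regrip 2.5 mm deeper, then lift.

>>> {"op": "play_rows", "data": {"rows": [{"slide": [0, 0, 0], "delta_rot": [0, 0, 0], "fingers": 0.5}, {"slide": [0, 0, 0], "delta_rot": [0, 0, 0], "fingers": 0.5}, {"slide": [0, 0, 0.017], "delta_rot": [0, 0, 0], "fingers": 0.5}, {"slide": [0, 0, 0], "delta_rot": [0, 0, 0], "fingers": 0.5}]}}

```text
time_s: 18.4
tcp_pos: [0.5577, 0.3553, -0.0213]
eef_rot: [-179.9, -0.0, -99.5]
contact_force: [0.0, 0.6, 0.1]
gripper_width: 0.066
gripper_force: 0.0
```

>>> {"op": "play_rows", "data": {"rows": [{"slide": [0, 0, 0], "delta_rot": [0, 0, 0], "fingers": 0}, {"slide": [0, 0, 0], "delta_rot": [0, 0, 0], "fingers": 0}, {"slide": [0, 0, 0], "delta_rot": [0, 0, 0], "fingers": 0}], "squeeze": 35}}

```text
time_s: 18.77
tcp_pos: [0.5579, 0.3555, -0.0209]
eef_rot: [-179.9, 0.0, -99.5]
contact_force: [0.5, -0.4, -0.9]
gripper_width: 0.0593
gripper_force: 34.9
```

>>> {"op": "play_rows", "data": {"rows": [{"slide": [0, 0, -0.1], "delta_rot": [0, 0, 0], "fingers": 0}, {"slide": [0, 0, -0.3], "delta_rot": [0, 0, 0], "fingers": 0}, {"slide": [0, 0, -0.3], "delta_rot": [0, 0, 0], "fingers": 0}, {"slide": [0, 0, -0.3], "delta_rot": [0, 0, 0], "fingers": 0}, {"slide": [0, 0, 0], "delta_rot": [0, 0, -0.93], "fingers": 0}, {"slide": [0, 0, 0], "delta_rot": [0, 0, -0.93], "fingers": 0}, {"slide": [0, 0, 0], "delta_rot": [0, 0, -0.93], "fingers": 0}, {"slide": [0, 0, 0], "delta_rot": [0, 0, 0], "fingers": 0}]}}

```text
time_s: 19.77
tcp_pos: [0.5578, 0.3556, 0.1302]
eef_rot: [-179.9, 0.0, -86.7]
contact_force: [0.1, 0.1, -0.6]
gripper_width: 0.0597
gripper_force: 34.9
```

>>> {"op": "play_rows", "data": {"rows": [{"slide": [0, 0, 0], "delta_rot": [0, 0, -0.93], "fingers": 0}, {"slide": [0, 0, 0], "delta_rot": [0, 0, -0.93], "fingers": 0}, {"slide": [0, 0, 0], "delta_rot": [0, 0, -0.93], "fingers": 0}, {"slide": [0, 0, 0], "delta_rot": [0, 0, 0], "fingers": 0}]}}

```text
time_s: 20.27
tcp_pos: [0.5577, 0.3555, 0.1296]
eef_rot: [-179.9, -0.0, -74.0]
contact_force: [0.4, -0.0, 0.1]
gripper_width: 0.0598
gripper_force: 34.9
```

```bash
cat > pl.py <<'E'
from bd import *
Ct=np.array([-.0108,0,-.0209])
def pose(th,yE,zE,x=0):
    t=np.radians(th); u=np.cos(t)*vy-np.sin(t)*np.array([0,0,1]); R=Ro.from_matrix(np.c_[-u,-vx,np.cross(u,vx)])
    E=V(p,[[x,yE,zE]])[0]; return E-R.apply(Ct+[-.06,0,0]),R
def where():
    P,R,s=cur(); E=P+R.apply(Ct+[-.06,0,0]); d=E-[p[0],p[1],0]; X=R.apply([1,0,0])
    print('E vice mm',np.round([d@vx*1e3,d@vy*1e3,d[2]*1e3],1),'tilt',np.degrees(np.arcsin(X[2])).round(1),'yaw err',np.degrees(np.arcsin(X@vx)).round(2),'F x,y,z',np.round([s['contact_force']@vx,s['contact_force']@vy,s['contact_force'][2]],1),'w',s['gripper_width'],s['gripper_force'],s['time_s'])
E
python3 - <<'E'
from pl import *
where(); show(*pose(10,.036,.12)); show(*pose(10,.036,.0385))
h=cv2.cvtColor(T['image'],cv2.COLOR_BGR2HSV); m=cv2.inRange(h,(10,60,150),(30,140,255)); n,l,st,c=cv2.connectedComponentsWithStats(m)
print([(st[i].tolist(),c[i].round(1).tolist()) for i in range(1,n) if 150<st[i][4]<2500 and st[i][1]>150])
E
```

```text
E vice mm [155.5 513.  150.3] tilt 0.0 yaw err -0.07 F x,y,z [-0.5  0.5 -0.4] w 0.059661798256071964 34.927529096603394 20.375
world d [-0.0173 -0.5038 -0.0177] tool d mm [479.7 154.9  17.5] slide total [3.198 1.033 0.117] rot total [-0.02  2.18 -0.02] t 20.375 F [-0.6  0.3 -0.4] w 0.0597
world d [-0.0173 -0.5038 -0.0992] tool d mm [479.7 155.1  99. ] slide total [3.198 1.034 0.66 ] rot total [-0.02  2.18 -0.02] t 20.375 F [-0.6  0.3 -0.4] w 0.0597
[([68, 152, 47, 48, 807], [89.1, 169.9]), ([254, 175, 45, 26, 542], [274.5, 187.8]), ([227, 194, 15, 24, 186], [235.0, 204.6]), ([186, 203, 16, 25, 274], [193.6, 214.4]), ([579, 253, 10, 35, 253], [583.5, 270.3]), ([238, 259, 35, 25, 792], [254.8, 271.3]), ([583, 303, 10, 41, 308], [587.4, 323.2]), ([0, 453, 28, 8, 164], [14.4, 456.4])]
```

>>> {"op": "play_rows", "data": {"rows": [{"slide": [0.2, 0.065, 0], "delta_rot": [0, 0, 0], "fingers": 0}, {"slide": [0.38, 0.122, 0], "delta_rot": [0, 0, 0], "fingers": 0}, {"slide": [0.38, 0.122, 0], "delta_rot": [0, 0, 0], "fingers": 0}, {"slide": [0.38, 0.122, 0], "delta_rot": [0, 0, 0], "fingers": 0}, {"slide": [0.38, 0.122, 0], "delta_rot": [0, 0, 0], "fingers": 0}, {"slide": [0.38, 0.122, 0], "delta_rot": [0, 0, 0], "fingers": 0}, {"slide": [0.38, 0.122, 0], "delta_rot": [0, 0, 0], "fingers": 0}, {"slide": [0.38, 0.122, 0], "delta_rot": [0, 0, 0], "fingers": 0}]}}

```text
time_s: 21.38
tcp_pos: [0.5439, -0.0967, 0.1296]
eef_rot: [-179.9, -0.0, -74.0]
contact_force: [0.9, 0.2, -0.7]
gripper_width: 0.0595
gripper_force: 34.9
```

>>> {"op": "play_rows", "data": {"rows": [{"slide": [0.2, 0.065, 0], "delta_rot": [0, 0, 0], "fingers": 0}, {"slide": [0.13, 0.05, 0], "delta_rot": [0, 0, 0], "fingers": 0}, {"slide": [0, 0, 0], "delta_rot": [0, 0.73, 0], "fingers": 0}, {"slide": [0, 0, 0], "delta_rot": [0, 0.73, 0], "fingers": 0}, {"slide": [0, 0, 0], "delta_rot": [0, 0.72, 0], "fingers": 0}, {"slide": [0, 0, 0], "delta_rot": [0, 0, 0], "fingers": 0}, {"slide": [0, 0, 0], "delta_rot": [0, 0, 0], "fingers": 0}]}}

```text
time_s: 22.25
tcp_pos: [0.5413, -0.1471, 0.1293]
eef_rot: [-179.9, -10.0, -74.0]
contact_force: [0.3, -0.1, -1.0]
gripper_width: 0.0592
gripper_force: 34.9
```

Run:
```python
from pl import *
where(); show(*pose(10,.036,.0385))
# outlines of predicted board
P,R,s=cur()
K=np.array([[i,j,k] for i in(-.06,.06) for j in(-.03,.03) for k in(0,-.01)])+Ct
W=P+K@R.as_matrix().T
outs=[]
for C,b,k in((T,(195,285,340,460),3.3),(S,(215,365,290,430),2.8)):
    b=tuple(b); o=cv2.resize(C['image'][b[0]:b[1],b[2]:b[3]],None,fx=k,fy=k,interpolation=cv2.INTER_CUBIC)
    for q in (proj(C,W)+.5-[b[2],b[0]])*k: cv2.circle(o,tuple(q.astype(int)),2,(0,0,255),-1)
    outs.append(o)
H=max(o.shape[0] for o in outs); outs=[cv2.copyMakeBorder(o,0,H-o.shape[0],0,0,cv2.BORDER_CONSTANT) for o in outs]
o=np.hstack(outs); cv2.imwrite('pics/fin.png',o); print(o.shape)
```

```text
E vice mm [  1.3  36.6 137.6] tilt 10.0 yaw err -0.0 F x,y,z [-0.5 -0.6 -0.6] w 0.05918213855217235 34.927672147750854 22.35
world d [-0.0011 -0.001  -0.0991] tool d mm [-16.6   1.6  97.7] slide total [-0.11   0.011  0.651] rot total [-0.03  0.01 -0.  ] t 22.35 F [-0.3 -0.7 -0.6] w 0.0592
(420, 788, 3)
```

>>> {"op": "play_rows", "data": {"rows": [{"slide": [-0.034, 0.003, 0.2], "delta_rot": [0, 0, 0], "fingers": 0}, {"slide": [-0.034, 0.004, 0.2], "delta_rot": [0, 0, 0], "fingers": 0}, {"slide": [-0.025, 0.004, 0.15], "delta_rot": [0, 0, 0], "fingers": 0}, {"slide": [-0.017, 0, 0.1], "delta_rot": [0, 0, 0], "fingers": 0}, {"slide": [0, 0, 0], "delta_rot": [0, 0, 0], "fingers": 0}, {"slide": [0, 0, 0], "delta_rot": [0, 0, 0], "fingers": 0}]}}

```text
time_s: 23.1
tcp_pos: [0.5405, -0.1485, 0.0307]
eef_rot: [-179.9, -10.0, -74.0]
contact_force: [0.6, 0.4, -0.0]
gripper_width: 0.0591
gripper_force: 34.9
```

Run:
```python
from pl import *
where(); show(*pose(10,.05,.0385))
P,R,s=cur()
K=np.array([[i,j,k] for i in(-.06,.06) for j in(-.03,.03) for k in(0,-.01)])+Ct
W=P+K@R.as_matrix().T
outs=[]
for C,b,k in((T,(200,280,345,455),3.6),(S,(250,385,300,420),3.3)):
    o=cv2.resize(C['image'][b[0]:b[1],b[2]:b[3]],None,fx=k,fy=k,interpolation=cv2.INTER_CUBIC)
    for q in (proj(C,W)+.5-[b[2],b[0]])*k: cv2.circle(o,tuple(q.astype(int)),1,(0,0,255),-1)
    for q in (proj(C,V(p,L))+.5-[b[2],b[0]])*k: cv2.circle(o,tuple(q.astype(int)),1,(255,0,0),-1)
    outs.append(o)
H=max(o.shape[0] for o in outs); outs=[cv2.copyMakeBorder(o,0,H-o.shape[0],0,0,cv2.BORDER_CONSTANT) for o in outs]
o=np.hstack(outs); cv2.imwrite('pics/fin.png',o); print(o.shape)
```

```text
E vice mm [ 0.2 35.9 39.3] tilt 10.0 yaw err 0.03 F x,y,z [ 0.7  0.4 -0.6] w 0.05965612504308744 34.92771506309509 23.2
world d [-0.0041  0.0135 -0.0008] tool d mm [-14.    0.3  -1.7] slide total [-0.093  0.002 -0.011] rot total [-0.04 -0.    0.01] t 23.2 F [ 0.6  0.6 -0.6] w 0.0597
(446, 792, 3)
```

View pics/fin.png

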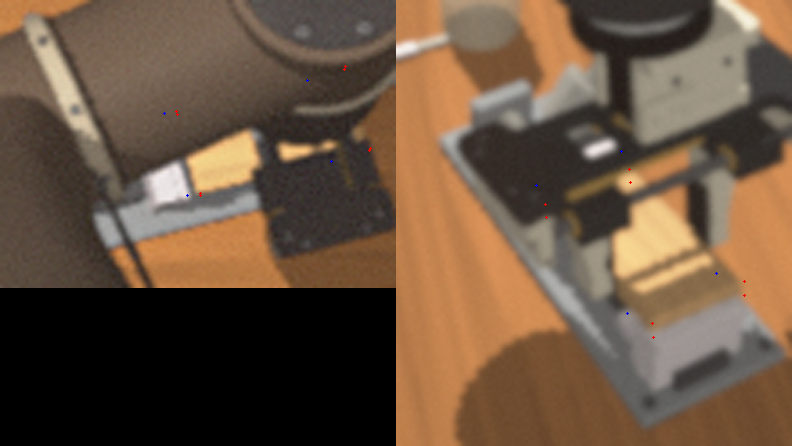

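The side view shows the board tilted, its raised end above the fixed jaw around (652,325)-(742,290), matching the model. From above, the sprung end faces the sprung jaw lip at about (188,175), laterally in line. I'll insert it in steps under force watch.

>>> {"op": "play_rows", "data": {"rows": [{"slide": [-0.0015, 0, 0.008], "delta_rot": [0, 0, 0], "fingers": 0}, {"slide": [-0.033, 0, -0.0058], "delta_rot": [0, 0, 0], "fingers": 0}, {"slide": [-0.033, 0, -0.0058], "delta_rot": [0, 0, 0], "fingers": 0}, {"slide": [0, 0, 0], "delta_rot": [0, 0, 0], "fingers": 0}]}}

```text
time_s: 23.7
tcp_pos: [0.5371, -0.1382, 0.029]
eef_rot: [-179.9, -10.0, -73.9]
contact_force: [0.1, -0.3, -0.1]
gripper_width: 0.0598
gripper_force: 34.9
```

>>> {"op": "play_rows", "data": {"rows": [{"slide": [-0.0165, 0, -0.0029], "delta_rot": [0, 0, 0], "fingers": 0}, {"slide": [-0.0165, 0, -0.0029], "delta_rot": [0, 0, 0], "fingers": 0}, {"slide": [0, 0, 0], "delta_rot": [0, 0, 0], "fingers": 0}]}}

```text
time_s: 24.08
tcp_pos: [0.5358, -0.134, 0.0291]
eef_rot: [-179.9, -10.0, -73.9]
contact_force: [1.4, -4.4, -0.1]
gripper_width: 0.0597
gripper_force: 34.9
```

```bash
python3 -c "
from pl import *
where()"
```

```text
E vice mm [-0.6 51.  37.2] tilt 10.0 yaw err 0.06 F x,y,z [ 0.3 -4.1  0.6] w 0.059600449068409285 34.90514695644379 24.175
```

>>> {"op": "play_rows", "data": {"rows": [{"slide": [-0.02, 0, -0.0035], "delta_rot": [0, 0, 0], "fingers": 0}, {"slide": [-0.02, 0, -0.0035], "delta_rot": [0, 0, 0], "fingers": 0}, {"slide": [0, 0, 0], "delta_rot": [0, 0, 0], "fingers": 0}]}}

```text
time_s: 24.55
tcp_pos: [0.5341, -0.1283, 0.029]
eef_rot: [-179.9, -10.0, -73.9]
contact_force: [2.2, -5.8, 0.1]
gripper_width: 0.0593
gripper_force: 34.9
```

```bash
python3 -c "
from pl import *
where()"
```

```text
E vice mm [-0.6 56.9 37.3] tilt 10.0 yaw err 0.06 F x,y,z [ 0.  -5.7 -0.6] w 0.0596993507417881 34.89339351654053 24.65
```

>>> {"op": "play_rows", "data": {"rows": [{"slide": [-0.02, 0, -0.0035], "delta_rot": [0, 0, 0], "fingers": 0}, {"slide": [-0.02, 0, -0.0035], "delta_rot": [0, 0, 0], "fingers": 0}, {"slide": [-0.018, 0, -0.003], "delta_rot": [0, 0, 0], "fingers": 0}, {"slide": [0, 0, 0], "delta_rot": [0, 0, 0], "fingers": 0}]}}

```text
time_s: 25.15
tcp_pos: [0.5316, -0.1201, 0.0291]
eef_rot: [-179.9, -10.1, -73.9]
contact_force: [2.7, -8.7, 0.4]
gripper_width: 0.0597
gripper_force: 34.9
```

Run:
```python
from pl import *
where()
P,R,s=cur()
prev=None
for th in(10,7.5,5,2.5,0):
    q=pose(th,.066,.0372,-.0004)
    if prev: print(th,'slide',(prev[1].inv().apply(q[0]-prev[0])/.15).round(4),'rot',((prev[1].inv()*q[1]).as_rotvec()/.08).round(3))
    prev=q
show(*pose(10,.066,.0372,-.0004))
```

```text
E vice mm [-0.7 65.4 37.3] tilt 10.1 yaw err 0.07 F x,y,z [ 0.1 -9.5  1.2] w 0.059642945694201414 34.87817645072937 25.25
7.5 slide [-0.0065  0.      0.0205] rot [-0.    -0.545  0.   ]
5 slide [-0.0065  0.      0.0205] rot [ 0.    -0.545 -0.   ]
2.5 slide [-0.0065 -0.      0.0205] rot [ 0.    -0.545 -0.   ]
0 slide [-0.0065  0.      0.0205] rot [-0.    -0.545  0.   ]
world d [ 0.0001  0.0006 -0.0002] tool d mm [-0.6 -0.2  0.1] slide total [-0.004 -0.001  0.001] rot total [-0.02 -0.01  0.02] t 25.25 F [ 2.7 -9.1  1.2] w 0.0596
```

Spring force of about 9.2 N means the jaw is pushed back roughly 14 mm, as expected. Now I'll lower the other end by rotating about the seated end.

>>> {"op": "play_rows", "data": {"rows": [{"slide": [-0.0075, 0, 0.0205], "delta_rot": [0, -0.545, 0], "fingers": 0}, {"slide": [-0.0075, 0, 0.0205], "delta_rot": [0, -0.545, 0], "fingers": 0}, {"slide": [0, 0, 0], "delta_rot": [0, 0, 0], "fingers": 0}]}}

```text
time_s: 25.62
tcp_pos: [0.5315, -0.1194, 0.0224]
eef_rot: [-179.9, -5.0, -74.0]
contact_force: [2.0, -8.5, 0.1]
gripper_width: 0.0596
gripper_force: 34.9
```

```bash
python3 -c "
from pl import *
where()"
```

```text
E vice mm [-0.7 65.3 37.1] tilt 5.1 yaw err 0.06 F x,y,z [ 0.2 -9.5  0.7] w 0.05949043454806489 34.866628646850586 25.725
```

>>> {"op": "play_rows", "data": {"rows": [{"slide": [-0.009, 0, 0.0205], "delta_rot": [0, -0.545, 0], "fingers": 0}, {"slide": [-0.009, 0, 0.0205], "delta_rot": [0, -0.545, 0], "fingers": 0}, {"slide": [0, 0, 0], "delta_rot": [0, 0, 0], "fingers": 0}]}}

```text
time_s: 26.1
tcp_pos: [0.531, -0.1174, 0.016]
eef_rot: [-179.9, -0.0, -74.0]
contact_force: [1.7, -9.2, -1.3]
gripper_width: 0.0598
gripper_force: 34.9
```

```bash
python3 -c "
from pl import *
where()"
```

```text
E vice mm [-0.6 65.8 36.9] tilt 0.1 yaw err 0.07 F x,y,z [-0.1 -9.  -1.5] w 0.05974041870264947 34.857725501060486 26.2
```

>>> {"op": "play_rows", "data": {"rows": [{"slide": [0, 0, 0.005], "delta_rot": [0, 0, 0], "fingers": 0}, {"slide": [0.016, 0, 0], "delta_rot": [0, 0, 0], "fingers": 0}, {"slide": [0.016, 0, 0], "delta_rot": [0, 0, 0], "fingers": 0}, {"slide": [0, 0, 0], "delta_rot": [0, 0, 0], "fingers": 0}]}}

```text
time_s: 26.7
tcp_pos: [0.5324, -0.1216, 0.0156]
eef_rot: [-179.9, -0.1, -73.9]
contact_force: [1.9, -7.9, 0.4]
gripper_width: 0.0592
gripper_force: 34.9
```

```bash
python3 -c "
from pl import *
where()"
```

```text
E vice mm [-0.5 61.4 36.4] tilt 0.1 yaw err 0.11 F x,y,z [-1.3 -7.8 -0.4] w 0.05958055053090341 34.865323305130005 26.8
```

>>> {"op": "play_rows", "data": {"rows": [{"slide": [0.012, 0, 0], "delta_rot": [0, 0, 0], "fingers": 0}, {"slide": [0, 0, 0], "delta_rot": [0, 0, 0], "fingers": 0}]}}

```text
time_s: 27.05
tcp_pos: [0.5329, -0.1232, 0.0156]
eef_rot: [-179.9, -0.1, -73.9]
contact_force: [0.7, -6.9, -0.7]
gripper_width: 0.0596
gripper_force: 34.9
```

```bash
python3 -c "
from pl import *
where()"
```

```text
E vice mm [-0.5 59.7 36.3] tilt 0.1 yaw err 0.1 F x,y,z [-0.7 -7.6  0.2] w 0.05941628388131179 34.86942529678345 27.15
```

>>> {"op": "play_rows", "data": {"rows": [{"slide": [0.01, 0, 0], "delta_rot": [0, 0, 0], "fingers": 0}, {"slide": [0, 0, 0], "delta_rot": [0, 0, 0], "fingers": 0}]}}

```text
time_s: 27.4
tcp_pos: [0.5331, -0.1239, 0.0155]
eef_rot: [-179.9, -0.0, -73.9]
contact_force: [0.9, -3.1, 2.2]
gripper_width: 0.0593
gripper_force: 34.9
```

>>> {"op": "play_rows", "data": {"rows": [{"slide": [0.008, 0, 0], "delta_rot": [0, 0, 0], "fingers": 0}, {"slide": [0, 0, 0], "delta_rot": [0, 0, 0], "fingers": 0}]}}

```text
time_s: 27.65
tcp_pos: [0.5331, -0.1241, 0.0155]
eef_rot: [-179.9, 0.0, -73.9]
contact_force: [-2.0, 4.7, 4.7]
gripper_width: 0.0599
gripper_force: 34.9
```

The board is now against the fixed face: the force reversed at contact. Releasing and retreating straight up.

>>> {"op": "play_rows", "data": {"rows": [{"slide": [-0.006, 0, 0], "delta_rot": [0, 0, 0], "fingers": 0}, {"slide": [0, 0, 0], "delta_rot": [0, 0, 0], "fingers": 0.6}, {"slide": [0, 0, 0], "delta_rot": [0, 0, 0], "fingers": 0.75}, {"slide": [0, 0, 0], "delta_rot": [0, 0, 0], "fingers": 0.75}]}}

```text
time_s: 28.15
tcp_pos: [0.5328, -0.1241, 0.0152]
eef_rot: [-179.9, -0.0, -73.9]
contact_force: [0.3, 0.2, 0.2]
gripper_width: 0.0764
gripper_force: 0.0
```

>>> {"op": "play_rows", "data": {"rows": [{"slide": [0, 0, -0.1], "delta_rot": [0, 0, 0], "fingers": 0.75}, {"slide": [0, 0, -0.3], "delta_rot": [0, 0, 0], "fingers": 0.75}, {"slide": [0, 0, -0.4], "delta_rot": [0, 0, 0], "fingers": 0.75}, {"slide": [0, 0, -0.4], "delta_rot": [0, 0, 0], "fingers": 0.75}, {"slide": [0.35, 0, 0], "delta_rot": [0, 0, 0], "fingers": 0.75}, {"slide": [0.4, 0, 0], "delta_rot": [0, 0, 0], "fingers": 0.75}, {"slide": [0.4, 0, 0], "delta_rot": [0, 0, 0], "fingers": 0.75}, {"slide": [0, 0, 0], "delta_rot": [0, 0, 0], "fingers": 0.75}]}}

```text
time_s: 29.15
tcp_pos: [0.5803, -0.2935, 0.1954]
eef_rot: [-180.0, -0.0, -74.2]
contact_force: [-0.2, 1.0, -0.7]
gripper_width: 0.0768
gripper_force: 0.0
```

>>> {"op": "play_rows", "data": {"rows": [{"slide": [0.4, 0, 0], "delta_rot": [0, 0, 0], "fingers": 0.75}, {"slide": [0.4, 0, 0], "delta_rot": [0, 0, 0], "fingers": 0.75}, {"slide": [0.3, 0, 0], "delta_rot": [0, 0, 0], "fingers": 0.75}, {"slide": [0, 0, 0], "delta_rot": [0, 0, 0], "fingers": 0.75}]}}

```text
time_s: 29.65
tcp_pos: [0.6256, -0.4508, 0.1946]
eef_rot: [-180.0, 0.0, -74.1]
contact_force: [-0.6, -0.2, 0.3]
gripper_width: 0.077
gripper_force: 0.0
```

Run:
```python
from pl import *
print(r.get_state()['tcp_pos'],r.get_state()['time_s'])
def wood(im): h=cv2.cvtColor(im,cv2.COLOR_BGR2HSV); return cv2.inRange(h,(10,60,150),(30,140,255))
# expected visible board top corners (z=46) and mask in vice frame
for C,n in((T,'top'),(S,'side')):
    m=wood(C['image']); k,l,st,c=cv2.connectedComponentsWithStats(m)
    ctr=proj(C,V(p,[[0,0,.046]]))[0]
    i=min(range(1,k),key=lambda i:np.hypot(*(c[i]-ctr))+ (999 if st[i][4]<100 else 0)); print(n,st[i],c[i],ctr)
    v,u=np.nonzero(l==i); W=np.array([onz(C,a,b,.046) for a,b in zip(u,v)])-[p[0],p[1],0]
    X,Y=W@vx*1e3,W@vy*1e3; print('x',np.percentile(X,[1,50,99]).round(1),'y',np.percentile(Y,[1,50,99]).round(1))
    # edges per y band
    for y0 in(-40,-20,0,20,35):
        s=abs(Y-y0)<6; print(y0,X[s].min().round(1) if s.any() else None,X[s].max().round(1) if s.any() else None)
    d=cv2.absdiff(C['image'],cv2.imread(f'pics/{n}0.png')).max(2)
    for nm,(a,b,w) in {'top':{'jar':(311,249,12),'wt':(268,229,9),'short':(255,271,18),'narrow':(277,188,20),'tin':(217,173,12)},'side':{'jar':(326,247,12),'tin':(375,187,10),'wt':(338,221,6),'short':(294,225,12),'narrow':(380,224,8)}}[n].items(): print(nm,(d[b-w:b+w,a-w:a+w]>40).mean().round(3),end=' ')
    print()
```

```text
[ 0.62577078 -0.44826106  0.1955658 ] 29.75
top [289 154  58  15 143] [317.17482517 160.72727273] [411.01472461 238.76151931]
x [224.3 260.3 293.1] y [109.3 182.3 251.9]
-40 None None
-20 None None
0 None None
20 None None
35 None None
jar 0.0 wt 0.0 short 0.01 narrow 0.0 tin 0.0 
side [ 343  272   76   88 1509] [370.48840292 320.67196819] [367.29180857 319.80075729]
x [-30.4   4.   49.1] y [-104.6   -4.5   94.7]
-40 -31.3 38.1
-20 -31.1 38.5
0 -30.5 35.8
20 -30.3 36.2
35 -30.5 37.3
jar 0.0 tin 0.0 wt 0.062 short 0.0 narrow 0.0
```

Run:
```python
from pl import *
def rect(C,z=.046):
    # rectify plane z in vice frame at 2 mm/px: rows y from +100 to -90, cols x -50..50
    ys=np.arange(130,-100,-5); xs=np.arange(-56,58,2)
    g=np.array([[x/1e3,y/1e3,z] for y in ys for x in xs]); q=proj(C,V(p,g)).astype(np.float32).reshape(len(ys),len(xs),2)
    return ys,cv2.remap(C['image'],q[...,0],q[...,1],cv2.INTER_LINEAR)
for C in(T,S):
    ys,o=rect(C); h=cv2.cvtColor(o,cv2.COLOR_BGR2HSV).astype(int)
    for y,r_ in zip(ys,h): print('%4d '%y+''.join('k' if v<60 else 'W' if s<45 and v>150 else 'g' if s<80 else 'B' if s<132 and v>120 else 't' for _,s,v in r_))
    print()
```

```text
130 ggggggggggggggggggggggggggggggggggWWWWWWgggggggWWWgBttttt
 125 gggggggggggggggggggggggggggggggWWWWWWggggggWWWWWWWgBttttt
 120 ggggggggggggggggggggggggggggggggggWWWWWWWWWWWWWWWWWgBBttt
 115 gttttggggggggggggggggggggggggggggWWWWWWWWWWWWWWWWWWWgggkk
 110 ggggtggggggggggggggggggggggggggggWWWWWWWWWWWWWWWWggggggtk
 105 ggBtggtgggtttgtgggggggggggggggggggggggggggggWWWWWWggggggt
 100 ggggggggttttgggggggggggggggggggggggggggggggWWWWWggggggggg
  95 gggggggBgggttttggtgtgggggggggggggggggggggggggWWWWggggggtt
  90 ggggtgggtgtttggtgggggttggggggggggggggggggggggggWWWggtBttt
  85 ggggggggggggtgtggtttttgttttgggggggggggggggggggggggWBBtttt
  80 ggggggggggggggggtttggtttggtggttggggggggggggggggggWWBttttt
  75 gggggtttgggttgggttgttgttggtttgttttttggggggggggggWWWBttttt
  70 ggggggggtttttggggttggtgggtttttggttgttttggggggggggWWgttttt
  65 gttggggggggggttgtgtttggttgttttttggttgtttgggggggggggBttttt
  60 ggggggtggttgggtgttggttttttgtgttttttttttttttgtggggggBttttt
  55 gggtggttggtttggttttttttggtggttttttggggttttttttttttttttttt
  50 ggggggtgggttttggtggtgggttttttggtgtttgggtttttttttttttttttt
  45 ggggggttgggggttgttggttggg
[... 3995 characters left out ...]
ttttttt
 -45 WWWWggggggggBBBBBBBBBBBBBBBBBBBBBBBBBBBBBBBgWgBBttttttttt
 -50 WWWWggggggggBBBBBBBBBBBBBBBBBBBBBBBBBBBBBBggWWBBttttttttt
 -55 WWWWggggggggBBBggWWWWWWWWWWWWWWWWWWWWWWWWWWWWWgBttttttttt
 -60 WWWWggggggggBBgWWWWWWWWWWWWWWWWWWWWWWWWWWWWWWWgBttttttttt
 -65 gWWWgggggggggggWWWWWWWWWWWWWWWWWWWWWWWWWWWWWWWgBttttttttt
 -70 gWWggggggggggggWWWWWWWWWWWWWWWWWWWWWWWWWWWWWWWgBttttttttt
 -75 gWWggggggggggggWWWWWWWWWWWWWWWWWWWWWWWWWWWWWWWgBttttttttt
 -80 gWWggggggggggggWWWWWWWWWWWWWWWWWWWWWWWWWWWWWWWBBttttttttt
 -85 gWWgggggggggggggWWWWWWWWWWWWWWWWWWWWWWWWWWWWWWgBttttttttt
 -90 gWWgggggggggggWWWWWWWWWWWWWWWWWgggWWWgggWWWWWWgBttttttttt
 -95 gWWgggggggggggggggggggggggggggggggggggWWWWWWWWgBttttttttt
```

Run:
```python
from h import *
c=cap('side'); o=cv2.resize(c['image'][230:310,300:400],None,fx=4,fy=4,interpolation=cv2.INTER_CUBIC)
d=cv2.absdiff(o,cv2.imread('pics/park.png')[:,:400]).max(2); print('handle diff',(d[90:180,215:310]>45).mean())
if (d[90:180,215:310]>45).mean()<.1: print(r.close_job())
```

```text
handle diff 0.0
the job is handed in; nothing more can be done
None
```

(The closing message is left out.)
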